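# Slide a blank home under the embossing press

### The arm

A 7-joint arm with a two-finger parallel gripper is mounted at the origin on the work surface. World frame = base frame: x ahead of the robot, y to its left, z up, the work surface at z = 0. Lengths are in mm, angles in rad, forces in N, time in s.
With the tool pointing down it reaches from about 425 to 875 mm from the base axis. Payload 8.4 kg.
Tool frame: the origin (TCP) lies between the finger pads; the fingertips stand 25 mm ahead of it and the grasp point (between the pads) lies 6 mm ahead of it; z points along the fingers, y is the line along which they close (so a half turn about z gives the same grasp; the last joint's range is limited). The gripper opens to 87 mm and grips with 3 to 60 N. Pads are 19 mm wide; open, the fingers measure 117 mm over their backs; the gripper's body (75 mm by 190 mm) begins 51 mm behind the grasp point.
Start: joints at [-1.371, 0.333, 0.04, 1.465, -0.013, 1.343, -0.059], TCP at [191.345, 621.17, 247.546] pointing down, gripper open.
Joint ranges: [-2.58, 2.58], [-0.38, 2.09], [-1.3, 1.39], [0.25, 2.4], [-1.5, 4.64], [0.08, 2.09], [-2.65, 2.65]. Speed limits (rad/s): [2.22, 2.22, 2.79, 2.79, 3.14, 3.14, 3.14].

### API

Orientations are given as a rotation vector (axis times angle).
In Python, from plant import readout, cams, close_job gives the robot as it stands.
- The arm moves only by the tool servo_tool, never from a script. Its argument "series" is a list of rows, each a list of 3 entries, a list of its own where there are three numbers: the shift along the tool's x, y, z scaled (see below), then the turn, a rotation vector about the tool's x, y, z scaled (see below), then the opening, from 0 (shut) to 1 (fully open). A call has exactly 5 rows; each row is the pose to reach, as a shift and turn from the pose commanded when the call began, along the tool's axes at that moment; what a row does not reach only later rows make up. The controller multiplies each number of a shift by 20 cm and each number of a turn by pi/4 rad. A row lasts 1/12 s, in which the tool goes at most 41.7 mm and 7.16 degrees, less where a joint would pass 70% of its speed; a pose out of reach is approached as far as the arm can. A call with a number of a shift or a turn outside -1 to 1 is refused whole. A call with a gripper value outside its range is refused whole. The fingers move at their own pace and stop on an object; "force" is the grip in N (left out, the last holds). Time passes only in rows, so rows that repeat a pose let the fingers close, or fill a call up. It gives the time, the measured TCP pose, the force, the opening and the grip force at its end, in the units of the state.
- readout.get_obs(): the state, without advancing time (a new reading comes with each control period).
- cams.grab_frame(name): name is "side" or "top"; returns a dict with "pixels" (480x640x3 uint8, red, green, blue), "range_z" (480x640 float32, mm along the optical axis (not along the pixel's ray), 0 where there is no reading), "fov_y" (degrees; the focal length in pixels is half the picture's height over the tangent of half this angle, whatever the lens; pixels are square), "cx", "cy" (the principal point, pixels), "camera_from_world" (4x4, takes a point from world to camera coordinates). Camera axes: x right, y down, z forward; pixel columns grow to the right and rows downward; lengths in mm; the calibration is good to about 2 mm. A picture is of the moment at which its call begins.
- close_job(): hands the job in; it is judged then, once.
Trained networks look in the newest picture that a camera, given by its name, has taken for a name from the list of things; names that differ only in an ending like _2 or _b are one class to them, and where a whole thing is asked for, a point or a joint stands for the part that bears it (a point fixed in the world has none). Each returns a list of dicts, best first, with "score" (0 to 1); they miss things now and then, are a little off and sometimes report something else, mostly with a low value. They report only what shows in the picture. A call takes as long as a camera call. They do not tell look-alikes from the thing itself.
- cams.spot_in(camera, query): "rect" ([centre column, centre row, width, height] in pixels, round what is visible of it).
- cams.outline_of(camera, query): "pixels" (480x640 bool, what is visible of it) and "rect" ([centre column, centre row, width, height] in pixels, round what is visible of it).
The state is a dict: "clock": time; "joint_pos": joint angles; "qd": joint speeds; "joint_torque": joint torques, N m; "tool_pos": TCP position; "ee_rot": TCP orientation; "contact_force": force on the tool from outside, world axes, zero at the start; "wrist_torque": the same for the moment, N m; "width": opening from 0.0 (shut) to 1.0 (fully open); "gripper_force": force on a finger pad.
Only numpy, scipy, OpenCV 4.12 (cv2) and the standard library are available. Lean on these libraries where they do the work, as an engineer would, in place of code of your own. Each camera call takes 0.05 s, during which the arm holds its last target. There are 200 camera calls.

### The job

Take the plain solid disc out of the sloped rack and lay it flat on the open front part of the embossing press's plate, clear of the low bar, and let go of it. Then slide it along the plate in under the bar, never lifting it there, until it drops fully home, flat, in the round pocket, and let go. Leave the other discs in the rack and everything else standing where it is.

Things in the scene. Friction and masses are not known exactly. Their poses are not given: they have to be found in the camera images.
- blank: Plain solid aluminium disc, 60 mm across, 12 mm thick, flat both sides, 60 to 130 g. Origin: centre of its underside; z: its axis, to its upper face. Starts in one of the rack's four cradles, lying on the slope, z leaning 30 degrees to the rack's front. Only 8 mm separate it from its neighbours: grip it by the rim, up and down the slope, square to the slope.
- press: Hand embossing press, fixed. Origin: centre of its underside on the table; x from its open front, which faces away from the robot, to its rear; z up. Base plate 230 mm (x) by 200 mm (y), flat steel top 22 mm above the table. The open front of the plate is x = -115 to 15 mm; jar and spool stand on it, one at each side, 78 mm from its midline.
- bar (a point): Middle of the underside of the press's grey crossbar, straight above the pocket, 72 mm above the table; axes as the press's. The bar is 44 mm wide (x), 196 mm long (y), 55 mm high, on two posts 40 (x) by 28 mm (y) centred 84 mm to either side. A ram 42 mm across hangs 10 mm below it. Spindle and handle above the bar reach 184 mm above the table.
- pocket (a point): Centre of the floor of the round pocket in the press plate, at x = 45, y = 0, z = 16 mm of the press; axes as the press's. The pocket is 65 mm in diameter and 6 mm deep with upright walls, so the seated disc stands 6 mm above the plate; pushed on, it stops against the far wall.
- rack: Plywood rack, fixed, 280 mm wide. Origin: centre of its underside on the table; x uphill to its rear (towards the robot), z up. Its top slopes up to the rear at 30 degrees, from 35 mm above the table at x = -65 mm, 150 mm long up the slope. Four cradles at y = -102, -34, 34, 102 mm hold one disc each, the centre of its underside at x = 6, z = 76 mm.
- cradles (a point): Middle of the rack's row of cradles, on the slope: x = 6, y = 0, z = 76 mm of the rack; axes as the rack's. Each disc rests against two pegs, 8 mm thick and 16 mm tall, 22 mm to either side of the cradle's middle and 26 mm below the disc's centre along the slope; one finger up to 32 mm wide fits between them.
- knob_blank: Disc of the same 60 by 12 mm with a knob, 20 mm in diameter and 12 mm tall, on its face; in the rack. Origin as the blank's. Leave it there.
- dome_blank: Disc of the same 60 by 12 mm with a domed face rising 11 mm more; in the rack. Origin as the blank's. Leave it there.
- ring_blank: Ring of the same 60 by 12 mm with a 34 mm hole; in the rack. Origin as the blank's. Leave it there.
- jar: Small glass jar, 32 mm in diameter, 62 mm tall, standing on one side of the press plate's open front. Origin: centre of its underside.
- spool: Wooden spool, 34 mm in diameter, 62 mm tall, standing on the other side of the press plate's open front. Origin: centre of its underside.
- paint_bottle: Black paint bottle, 52 mm in diameter, 165 mm tall, standing between press and rack. Origin: centre of its underside.
- pine_cone: Pine cone, about 75 mm wide and 80 mm tall, standing in front of the paint bottle, nearer the robot. Origin: centre of its underside.
- bark: Flat piece of bark, 80 by 150 mm, 22 mm high, lying at the back. Origin: centre of its underside.
Mind the look-alikes: they are no part of the job. Leave any blue or turquoise look-alike of the blank alone.

How it is judged:
By the outcome, as a careful person would: the job done as asked, in the order asked, and still so for the second after the job is handed in, with the robot touching nothing.
It also fails if it takes over 67 s, if anything falls off the work surface, if the arm or the gripper's body presses on something with over 40 N, if the wrist force passes 120 N, or if a joint passes its speed limit or range.

## Working session

There is one attempt and no reset: what is moved stays moved. The work goes in short steps, Python scripts to look and compute and a tool call to move; the robot and the scene stay as the last step left them, time stands still between calls to the robot, and variables do not carry over. Pictures are saved under pics/ and viewed, at most 10 in all, crops included, and the job is handed in when it is done.

Besides the shell and the picture viewer there is one more tool, called after ">>>" as name(argument=value, ...) on one line, values as JSON. servo_tool: Moves the arm, as the interface text tells. Its arguments: {"type":"object","properties":{"series":{"type":"array","items":{"type":"array"}},"force":{"type":"number"}},"required":["series"]}

```bash
ls; mkdir -p pics; cat > h.py <<'E'
import numpy as np, cv2
from plant import readout, cams
def grab(n):
    f=cams.grab_frame(n); f['f']=240/np.tan(np.radians(f['fov_y'])/2); return f
def world(f,mask):
    v,u=np.nonzero(mask&(f['range_z']>0)); z=f['range_z'][v,u]
    p=np.c_[(u-f['cx'])/f['f']*z,(v-f['cy'])/f['f']*z,z,np.ones(len(z))]
    return (p@np.linalg.inv(f['camera_from_world']).T)[:,:3]
def save(f,n): cv2.imwrite('pics/'+n,f['pixels'][:,:,::-1])
E
python3 - <<'E'
from h import *
for n in('side','top'):
    f=grab(n); save(f,n+'0.png'); np.savez('/tmp/'+n,**f)
    print(n,np.linalg.inv(f['camera_from_world']).round(2).tolist(),f['fov_y'])
    for q in ['blank','press','rack','knob_blank','dome_blank','ring_blank','jar','spool','paint_bottle','pine_cone','bark']:
        for o in cams.outline_of(n,q)[:4]:
            w=world(f,o['pixels'])
            if len(w): print(q,round(o['score'],2),np.round(o['rect']).astype(int).tolist(),np.median(w,0).round(),np.percentile(w,2,0).round(),np.percentile(w,98,0).round())
print(readout.get_obs())
E
```

```text
pics
side [[-1.0, -0.04, 0.01, 491.4], [-0.03, 0.68, -0.73, 721.6], [0.02, -0.73, -0.68, 733.9], [0.0, 0.0, 0.0, 1.0]] 55.52050322584127
blank 0.72 [333, 157, 24, 20] [ 476. -283.   85.] [ 451. -314.   71.] [ 499. -260.   98.]
blank 0.53 [276, 173, 21, 15] [ 632. -302.   10.] [ 607. -336.   -1.] [ 659. -281.   13.]
blank 0.49 [398, 172, 24, 20] [ 288. -325.   10.] [ 263. -360.    1.] [ 313. -303.   13.]
press 0.92 [299, 349, 148, 153] [501. 293.  21.] [409. 173.   5.] [632. 373. 176.]
press 0.6 [347, 189, 27, 21] [ 439. -151.   81.] [ 418. -184.   68.] [ 467. -128.   97.]
rack 0.8 [339, 177, 74, 93] [ 445. -204.   57.] [ 382. -384.    4.] [ 547. -114.  107.]
knob_blank 0.63 [340, 173, 23, 21] [ 460. -215.   87.] [ 436. -249.   70.] [ 485. -194.   99.]
dome_blank 0.56 [327, 142, 23, 16] [ 493. -343.   90.] [ 466. -376.   70.] [ 517. -325.  102.]
ring_blank 0.87 [346, 189, 24, 19] [ 439. -153.   84.] [ 416. -184.   69.] [ 468. -129.   97.]
ring_blank 0.32 [299, 347, 150, 159] [501. 292.  21.] [408. 170.   1.] [633. 373. 176.]
jar 0.8 [284, 306, 18, 37] [563. 191.  61.] [549. 133.   2.]
[... 1717 characters left out ...]
: 1.2, 'joint_pos': array([-1.37118592,  0.3332403 ,  0.03993329,  1.46537872, -0.01338287,
        1.34329764, -0.05850511]), 'qd': array([ 0.00077441, -0.00065228, -0.00060261,  0.0011145 ,  0.00050811,
       -0.00099598, -0.00100708]), 'joint_torque': array([-2.20228912e-04, -6.56103730e+01,  1.33331973e+00, -4.04078615e+01,
       -5.96274482e-02,  3.46305140e-02, -1.96554657e-05]), 'tool_pos': array([191.38100116, 621.17072281, 247.53071618]), 'ee_rot': array([ 4.67721515e-01,  3.10656392e+00, -9.35026439e-05]), 'contact_force': array([0.77396855, 0.71585618, 0.67009479]), 'wrist_torque': array([-0.0204329 ,  0.0411831 ,  0.00360594]), 'gripper_force': 0.0, 'width': 0.9991558349837572}
```

```bash
python3 - <<'E'
import cv2,numpy as np
t=cv2.imread('pics/top0.png');s=cv2.imread('pics/side0.png')
a=cv2.resize(t[150:350,120:540],(800,381),interpolation=3)
b=cv2.resize(s[120:300,300:420],(267,219),interpolation=3)
c=cv2.resize(s[120:440,200:420],None,fx=1,fy=1)
b=cv2.resize(s[130:210,300:420],(330,219),interpolation=3)
c=cv2.resize(s[260:430,210:390],(232,219),interpolation=3)
cv2.imwrite('pics/c0.png',np.vstack([a,np.hstack([b,c,np.zeros((219,800-562,3),np.uint8)])]))
E
```

```text
(no output)
```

View pics/c0.png

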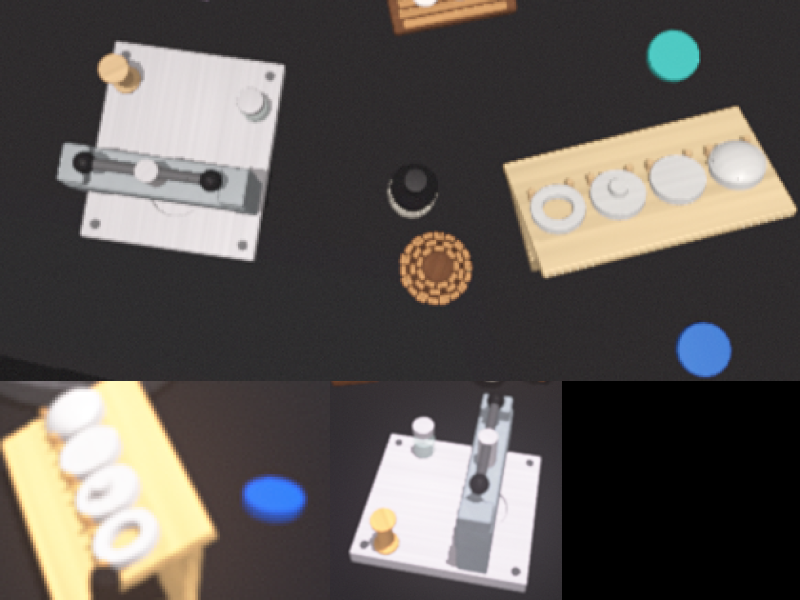

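View pics/side0.png

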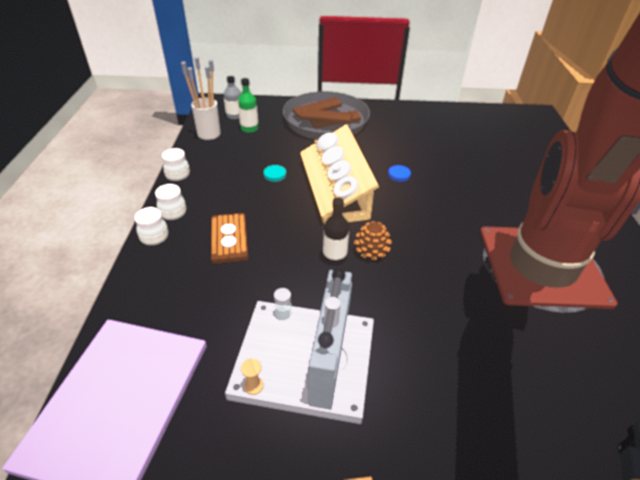

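```bash
cat > fit.py <<'E'
from h import *
for n in('side','top'):
    f=dict(np.load(f'/tmp/{n}.npz')); f['f']=float(f['f'])
    W=world(f,np.ones((480,640),bool))
    tb=W[(W[:,2]<12)&(W[:,2]>-12)&(W[:,0]>300)&(W[:,0]<700)&(abs(W[:,1])<400)]
    print(n,'table z',np.median(tb[:,2]))
    P=W[(W[:,2]>17)&(W[:,2]<30)&(W[:,0]>380)&(W[:,0]<680)&(W[:,1]>120)&(W[:,1]<420)]
    z0=np.median(P[:,2]); P=P[abs(P[:,2]-z0)<3]
    r=cv2.minAreaRect(P[:,:2].astype(np.float32)); print(' plate z',z0,r)
    R=W[(W[:,2]>30)&(W[:,2]<125)&(W[:,0]>360)&(W[:,0]<580)&(W[:,1]>-420)&(W[:,1]<-90)]
    # ransac plane
    rng=np.random.default_rng(0);best=0
    for _ in range(500):
        a=R[rng.choice(len(R),3,False)]; nn=np.cross(a[1]-a[0],a[2]-a[0]); nn/=np.linalg.norm(nn)+1e-9
        if nn[2]<0: nn=-nn
        if not .8<nn[2]<.93: continue
        k=abs((R-a[0])@nn)<2; 
        if k.sum()>best: best=k.sum();B=k
    c=R[B].mean(0); nn=np.linalg.svd(R[B]-c)[2][2]; nn*=np.sign(nn[2]); k=abs((R-c)@nn)<3
    print(' rack n',nn,'tilt',np.degrees(np.arccos(nn[2])),'az',np.degrees(np.arctan2(nn[1],nn[0])))
    up=np.array([-nn[0],-nn[1],0]);up=up/np.linalg.norm(up)*nn[2];up[2]=np.hypot(nn[0],nn[1]);lat=np.cross(nn,up)
    q=(R[k]-c)@np.c_[up,lat]; r=cv2.minAreaRect(q.astype(np.float32)); print(' rack rect',r,'centre',c+up*r[0][0]+lat*r[0][1])
    h=(R-c)@nn; D=R[(h>9)&(h<15)]; lab=(D-c)@lat
    for q0 in ('ring_blank','knob_blank','blank','dome_blank'):
        y0={'ring_blank':(444,-158),'knob_blank':(459,-222),'blank':(475,-288),'dome_blank':(491,-350)}[q0]
        s=D[np.hypot(D[:,0]-y0[0],D[:,1]-y0[1])<36]
        qq=((s-c)@np.c_[up,lat]).astype(np.float32)
        ctr,rad=cv2.minEnclosingCircle(qq); print(' ',q0,(c+up*ctr[0]+lat*ctr[1]+nn*12).round(1),rad,'h',np.median((s-c)@nn))
    for q0,(x,y,zt) in {'jar':(562,181,84),'spool':(600,331,84)}.items():
        s=W[(np.hypot(W[:,0]-x,W[:,1]-y)<28)&(abs(W[:,2]-zt-2)<6)]
        print(' ',q0,len(s),((s.min(0)+s.max(0))/2).round(1),s.mean(0).round(1),(s.max(0)-s.min(0)).round(1))
    s=W[(W[:,2]>120)&(W[:,2]<135)&(W[:,0]>380)&(W[:,0]<640)&(W[:,1]>130)&(W[:,1]<420)]
    print(' bar top',cv2.minAreaRect(s[:,:2].astype(np.float32)),np.median(s[:,2]))
E
python3 - <<'E'
import numpy as np
for n in('side','top'): print(np.load(f'/tmp/{n}.npz').files)
E
python3 fit.py
```

```text
['pixels', 'range_z', 'fov_y', 'cx', 'cy', 'camera_from_world', 'f']
['pixels', 'range_z', 'fov_y', 'cx', 'cy', 'camera_from_world', 'f']
side table z -1.3641898502122558
 plate z 20.670295307155243 ((518.6802368164062, 265.1816101074219), (202.1245880126953, 230.43968200683594), 81.75135803222656)
 rack n [0.48467192 0.12070653 0.86632734] tilt 29.965382443423835 az 13.984890269930917
 rack rect ((-1.1734085083007812, 17.606124877929688), (285.27685546875, 149.82984924316406), 89.90116119384766) centre [ 469.32534754 -254.92866286   71.0670292 ]
  ring_blank [ 448.6 -158.    83. ] 33.66471862792969 h 11.785193546576053
  knob_blank [ 462.6 -219.9   83.8] 35.09836196899414 h 11.975985791515923
  blank [ 478.4 -285.8   84.1] 34.88172149658203 h 11.793686158151713
  dome_blank [ 495.9 -347.3   82.9] 35.656288146972656 h 12.10899650615312
  jar 164 [564.1 182.   82.6] [564.1 181.7  82.4] [28.4 32.1  4.9]
  spool 313 [600.7 333.2  82.5] [600.2 333.9  82.5] [33.2 33.4  4.8]
 bar top ((474.2703552246094, 273.9273986816406), (193.42332458496094, 44.02562713623047), 81.7603988647461) 125.614
[... 281 characters left out ...]
4511719, 5.12884521484375), (280.92669677734375, 153.06773376464844), 89.87335205078125) centre [ 469.91907178 -257.38577193   74.2883899 ]
  ring_blank [ 446.8 -155.7   86.8] 34.05953598022461 h 12.121147311627517
  knob_blank [ 463.6 -220.8   86.5] 33.46819305419922 h 12.052430632935632
  blank [ 479.6 -285.5   86.7] 34.52499008178711 h 12.053101360401172
  dome_blank [ 493.5 -349.7   87.9] 35.99045944213867 h 12.762485014067677
  jar 154 [564.7 179.8  85.4] [564.1 179.7  85.3] [29.3 29.3 10.3]
  spool 192 [601.2 332.4  85.6] [601.2 331.9  85.4] [33.  33.3  9.8]
 bar top ((474.2962951660156, 268.37896728515625), (192.98587036132812, 44.340240478515625), 81.8024673461914) 128.08384952003826
```

```bash
cat >> h.py <<'E'
from scipy.spatial.transform import Rotation as Ro
def u(v): v=np.array(v,float); return v/np.linalg.norm(v)
def frame(z,y): z=u(z); y=u(np.array(y)-z*np.dot(y,z)); return Ro.from_matrix(np.c_[np.cross(y,z),y,z])
az=np.radians(14.05); nR=np.array([.5*np.cos(az),.5*np.sin(az),.866]); dR=np.array([.866*np.cos(az),.866*np.sin(az),-.5])
RR=frame(-nR,dR)
px=u([-.9896,.1436,0]); py=np.cross([0,0,1],px); PO=np.array([519.1,264.8,0])
def P(x,y,z): return PO+px*x+py*y+np.array([0,0,z])
def RP(th): t=np.radians(th); return frame(np.sin(t)*px-np.cos(t)*np.array([0,0,1]),-py)
def down(a): a=np.radians(a); return frame([0,0,-1],[np.cos(a),np.sin(a),0])
def plan(wps,start=None):
    """wps: list of (pos,Rot): print shift,turn per leg in call units"""
    if start is None:
        o=readout.get_obs(); start=(o['tool_pos'],Ro.from_rotvec(o['ee_rot'])); print('at',o['tool_pos'].round(1),'t',round(o['clock'],2),'q',o['joint_pos'].round(2),'F',o['contact_force'].round(1),'w',round(o['width'],3))
    for p,r in wps:
        s=start[1].inv().apply(np.array(p)-start[0])/200; t=(start[1].inv()*r).as_rotvec()/(np.pi/4)
        print(s.round(3).tolist(),t.round(3).tolist(),'|%.0fmm %.0fdeg'%(np.linalg.norm(s)*200,np.linalg.norm(t)*45)); start=(np.array(p),r)
E
python3 - <<'E'
from h import *
lat=np.array([.2428,-.9701,0]); up=-dR; c0=np.array([469.6,-256.2,72.5])
for n in('side','top'):
    f=dict(np.load(f'/tmp/{n}.npz')); W=world(f,np.ones((480,640),bool)); W[:,2]+= 1.4 if n=='side' else -1.4
    h=(W-c0)@nR; a=(W-c0)@up; l=(W-c0)@lat
    for L in(-102,-34,34,102):
        k=(abs(h-12)<2)&(abs(a-7)<36)&(abs(l-L)<34)
        for _ in range(5):
            ca,cl=a[k].mean(),l[k].mean(); k=(abs(h-12)<2)&(np.hypot(a-ca,l-cl)<31)
        print(n,L,k.sum(),'up',ca.round(1),'lat',cl.round(1),'h',np.median(h[k]).round(1))
plan([((430,430,260),down(58)),((560,230,260),down(40)),((590,30,260),down(25)),((560,-170,250),down(14)),((472.1+.485*140,-290.7+.121*140,76+.866*140),RR)])
E
```

```text
side -102 201 up 6.7 lat -105.0 h 11.9
side -34 172 up 10.5 lat -41.8 h 12.1
side 34 211 up 7.7 lat 32.4 h 11.8
side 102 160 up 7.2 lat 50.2 h 11.8
top -102 271 up 4.8 lat -100.9 h 12.2
top -34 329 up 8.3 lat -34.4 h 12.3
top 34 388 up 7.9 lat 34.9 h 12.2
top 102 61 up 24.9 lat 90.9 h 12.4
at [191.4 621.2 247.5] t 1.2 q [-1.37  0.33  0.04  1.47 -0.01  1.34 -0.06] F [0.8 0.7 0.7] w 0.999
[-1.422, -0.562, -0.062] [-0.0, 0.0, 0.331] |306mm 15deg
[-1.081, -0.504, 0.0] [0.0, 0.0, 0.4] |239mm 18deg
[-0.862, -0.528, 0.0] [0.0, 0.0, 0.333] |202mm 15deg
[-0.843, -0.559, 0.05] [0.0, 0.0, 0.244] |202mm 11deg
[-0.479, -0.223, 0.264] [0.667, -0.0, -0.001] |118mm 30deg
```

>>> servo_tool(series=[[[-0.711,-0.281,-0.031],[0,0,0],1],[[-0.711,-0.281,-0.031],[0,0,0],1],[[-0.711,-0.281,-0.031],[0,0,0],1],[[-0.711,-0.281,-0.031],[0,0,0],1],[[-0.711,-0.281,-0.031],[0,0,0],1]])

```text
clock: 1.62
tool_pos: [317.9, 520.6, 254.6]
ee_rot: [0.482, 3.101, -0.001]
contact_force: [0.6, 0.2, -0.4]
width: 1.002
gripper_force: 0.0
```

>>> servo_tool(series=[[[-0.711,-0.281,-0.031],[0,0,0.331],1],[[-0.711,-0.281,-0.031],[0,0,0.331],1],[[-0.711,-0.281,-0.031],[0,0,0.331],1],[[-0.711,-0.281,-0.031],[0,0,0.331],1],[[-0.711,-0.281,-0.031],[0,0,0.331],1]])

```text
clock: 2.03
tool_pos: [436.2, 424.4, 260.6]
ee_rot: [0.88, 3.012, -0.001]
contact_force: [0.5, -0.5, 0.0]
width: 1.003
gripper_force: 0.0
```

>>> servo_tool(series=[[[-0.9,-0.42,0],[0,0,0.4],1],[[-0.9,-0.42,0],[0,0,0.4],1],[[-0.9,-0.42,0],[0,0,0.4],1],[[-0.9,-0.42,0],[0,0,0.4],1],[[-0.9,-0.42,0],[0,0,0.4],1]])

```text
clock: 2.45
tool_pos: [539.5, 260.4, 260.3]
ee_rot: [1.331, 2.845, -0.0]
contact_force: [-0.0, -0.5, 0.3]
width: 0.998
gripper_force: 0.0
```

```bash
python3 - <<'E'
from h import *
f=grab('side'); save(f,'s1.png')
plan([((590,60,260),down(25)),((575,-140,250),down(14)),((472.1+.485*140,-290.7+.121*140,76+.866*140),RR),((472.1+.485*60,-290.7+.121*60,76+.866*60),RR),((472.1+.485*28,-290.7+.121*28,76+.866*28),RR)])
E
```

```text
at [543.  254.  260.5] t 2.5 q [-0.84  0.23  0.39  1.59 -0.08  1.34  0.25] F [ 1.6 -7.2 -0.6] w 0.999
[-0.898, -0.435, 0.006] [0.001, 0.005, 0.321] |200mm 14deg
[-0.875, -0.491, 0.05] [0.0, 0.0, 0.244] |201mm 11deg
[-0.607, -0.332, 0.264] [0.667, -0.0, -0.001] |148mm 30deg
[0.0, 0.0, 0.4] [0.0, 0.0, 0.0] |80mm 0deg
[0.0, 0.0, 0.16] [0.0, 0.0, 0.0] |32mm 0deg
```

View pics/s1.png

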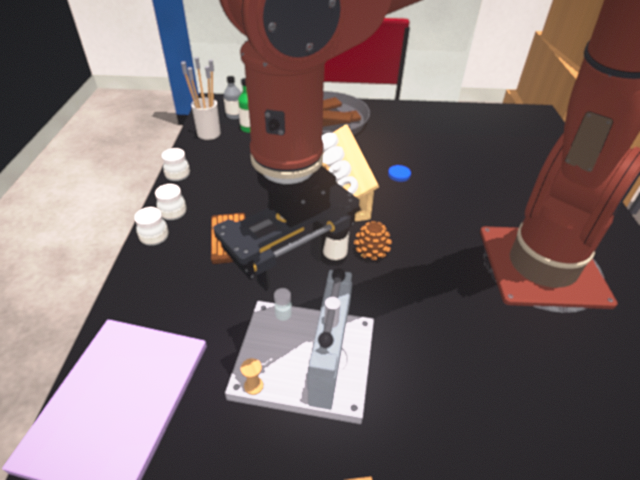

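>>> servo_tool(series=[[[-0.898,-0.435,0.006],[0,0,0.321],1],[[-0.898,-0.435,0.006],[0,0,0.321],1],[[-0.898,-0.435,0.006],[0,0,0.321],1],[[-0.898,-0.435,0.006],[0,0,0.321],1],[[-0.898,-0.435,0.006],[0,0,0.321],1]])

```text
clock: 2.92
tool_pos: [587.2, 67.2, 259.1]
ee_rot: [1.677, 2.656, 0.0]
contact_force: [1.0, 0.1, -0.5]
width: 0.997
gripper_force: 0.0
```

>>> servo_tool(series=[[[-0.875,-0.491,0.05],[0,0,0.244],1],[[-0.875,-0.491,0.05],[0,0,0.244],1],[[-0.875,-0.491,0.05],[0,0,0.244],1],[[-0.875,-0.491,0.05],[0,0,0.244],1],[[-0.875,-0.491,0.05],[0,0,0.244],1]])

```text
clock: 3.33
tool_pos: [573.2, -132.7, 248.9]
ee_rot: [1.923, 2.484, 0.0]
contact_force: [0.3, -1.1, 0.3]
width: 0.997
gripper_force: 0.0
```

>>> servo_tool(series=[[[-0.607,-0.332,0.264],[0.667,0,0],1],[[-0.607,-0.332,0.264],[0.667,0,0],1],[[-0.607,-0.332,0.264],[0.667,0,0],1],[[-0.607,-0.332,0.264],[0.667,0,0],1],[[-0.607,-0.332,0.264],[0.667,0,0],1]])

```text
clock: 3.75
tool_pos: [538.2, -266.5, 189.9]
ee_rot: [-1.682, -2.171, 0.601]
contact_force: [-0.0, 0.8, -2.8]
width: 1.001
gripper_force: 0.0
```

>>> servo_tool(series=[[[0,0,0],[0,0,0],1],[[0,0,0],[0,0,0],1],[[0,0,0],[0,0,0],1],[[0,0,0],[0,0,0],1],[[0,0,0],[0,0,0],1]])

```text
clock: 4.17
tool_pos: [540.3, -264.0, 197.9]
ee_rot: [-1.692, -2.188, 0.582]
contact_force: [0.8, 0.8, -0.1]
width: 0.998
gripper_force: 0.0
```

```bash
python3 - <<'E'
from h import *
plan([((472.1+.485*70,-290.7+.121*70,76+.866*70),RR),((472.1+.485*28,-290.7+.121*28,76+.866*28),RR)])
E
```

```text
at [ 540.3 -264.   197.9] t 4.17 q [-0.2   0.66  0.7   1.35 -0.07  1.67  0.74] F [ 0.8  0.8 -0.1] w 0.998
[-0.045, -0.012, 0.36] [0.005, 0.006, 0.01] |73mm 1deg
[0.0, 0.0, 0.21] [0.0, 0.0, 0.0] |42mm 0deg
```

>>> servo_tool(series=[[[-0.045,-0.012,0.1],[0.005,0.006,0.01],1],[[-0.045,-0.012,0.2],[0.005,0.006,0.01],1],[[-0.045,-0.012,0.3],[0.005,0.006,0.01],1],[[-0.045,-0.012,0.36],[0.005,0.006,0.01],1],[[-0.045,-0.012,0.36],[0.005,0.006,0.01],1]])

```text
clock: 4.58
tool_pos: [503.6, -282.4, 133.9]
ee_rot: [-1.696, -2.171, 0.586]
contact_force: [-0.0, 0.2, -0.2]
width: 0.996
gripper_force: 0.0
```

```bash
python3 - <<'E'
from h import *
f=grab('top'); g=grab('side')
cv2.imwrite('pics/a1.png',np.hstack([cv2.resize(f['pixels'][190:300,390:540,::-1],(400,293),interpolation=3),cv2.resize(g['pixels'][90:210,280:420,::-1],(400,293))]))
plan([((472.1+.485*28,-290.7+.121*28,76+.866*28),RR)])
E
```

```text
at [ 505.8 -282.5  135.7] t 4.68 q [-0.19  0.67  0.7   1.48 -0.07  1.53  0.74] F [0.2 0.2 0.8] w 1.001
[0.001, -0.0, 0.205] [-0.004, -0.0, 0.0] |41mm 0deg
```

View pics/a1.png

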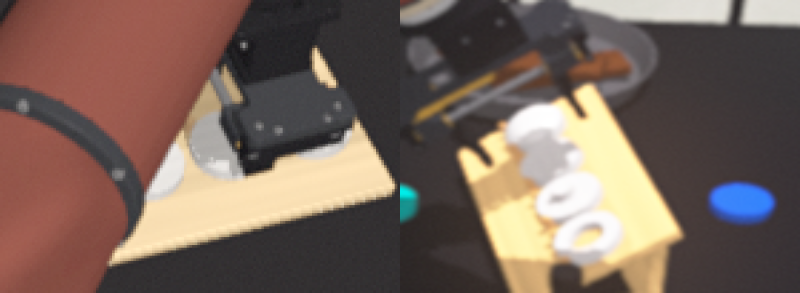

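>>> servo_tool(series=[[[0.001,0,0.05],[0,0,0],1],[[0.001,0,0.1],[0,0,0],1],[[0.001,0,0.15],[0,0,0],1],[[0.001,0,0.19],[0,0,0],1],[[0.001,0,0.205],[0,0,0],1]])

```text
clock: 5.1
tool_pos: [484.6, -287.6, 98.9]
ee_rot: [-1.696, -2.172, 0.587]
contact_force: [0.0, 5.5, 19.9]
width: 1.004
gripper_force: 9.1
```

>>> servo_tool(force=15, series=[[[0,0,0],[0,0,0],1],[[0,0,0],[0,0,0],1],[[0,0,0],[0,0,0],0.9],[[0,0,0],[0,0,0],0.85],[[0,0,0],[0,0,0],0.8]])

```text
clock: 5.52
tool_pos: [485.2, -287.7, 99.3]
ee_rot: [-1.697, -2.173, 0.587]
contact_force: [0.2, -0.5, -0.5]
width: 0.859
gripper_force: 0.0
```

```bash
python3 - <<'E'
from h import *
plan([((472.1+.485*28,-290.7+.121*28,76+.866*28),RR)])
E
```

```text
at [ 485.2 -287.7   99.3] t 5.52 q [-0.18  0.68  0.69  1.55 -0.07  1.45  0.75] F [ 0.2 -0.5 -0.5] w 0.859
[0.001, -0.0, -0.005] [-0.006, -0.0, -0.0] |1mm 0deg
```

>>> servo_tool(force=15, series=[[[0,0,0],[0,0,0],0.75],[[0,0,0],[0,0,0],0.7],[[0,0,0],[0,0,0],0.65],[[0,0,0],[0,0,0],0.6],[[0,0,0],[0,0,0],0.6]])

```text
clock: 5.93
tool_pos: [485.4, -287.7, 99.3]
ee_rot: [-1.697, -2.173, 0.587]
contact_force: [0.6, -1.2, -0.7]
width: 0.683
gripper_force: 15.0
```

>>> servo_tool(force=25, series=[[[0,0,0],[0,0,0],0.55],[[0,0,0],[0,0,0],0.55],[[0,0,0],[0,0,0],0.55],[[0,0,0],[0,0,0],0.55],[[0,0,0],[0,0,0],0.55]])

```text
clock: 6.35
tool_pos: [485.3, -287.6, 99.4]
ee_rot: [-1.697, -2.173, 0.587]
contact_force: [0.6, 0.8, -0.8]
width: 0.682
gripper_force: 25.0
```

>>> servo_tool(series=[[[0,0,-0.05],[0,0,0],0.55],[[0,0,-0.15],[0,0,0],0.55],[[0,0,-0.3],[0,0,0],0.55],[[0,0,-0.45],[0,0,0],0.55],[[0,0,-0.5],[0,0,0],0.55]])

```text
clock: 6.77
tool_pos: [537.1, -275.1, 189.8]
ee_rot: [-1.699, -2.178, 0.586]
contact_force: [0.0, -0.1, -0.3]
width: 0.684
gripper_force: 25.0
```

```bash
python3 - <<'E'
from h import *
f=grab('side'); cv2.imwrite('pics/a2.png',cv2.resize(f['pixels'][60:240,230:430,::-1],(600,540),interpolation=3))
plan([((575,-140,260),down(14)),((600,50,265),down(30)),((570,230,260),down(60)),(P(-35,0,150),RP(0)),(P(-35,0,57),RP(0)),(P(-35,0,48.5),RP(0))])
E
```

```text
at [ 537.3 -275.2  189.6] t 6.82 q [-0.18  0.67  0.7   1.35 -0.07  1.65  0.74] F [-0.1  0.8 -0. ] w 0.68
[0.609, 0.125, -0.48] [-0.666, 0.004, 0.003] |157mm 30deg
[0.892, 0.351, -0.025] [0.0, 0.0, -0.356] |192mm 16deg
[0.854, 0.32, 0.025] [0.0, 0.0, -0.667] |183mm 30deg
[0.145, 0.088, 0.55] [0.0, 0.0, -0.483] |115mm 22deg
[0.0, 0.0, 0.465] [0.0, 0.0, 0.0] |93mm 0deg
[0.0, 0.0, 0.042] [0.0, 0.0, 0.0] |8mm 0deg
```

View pics/a2.png

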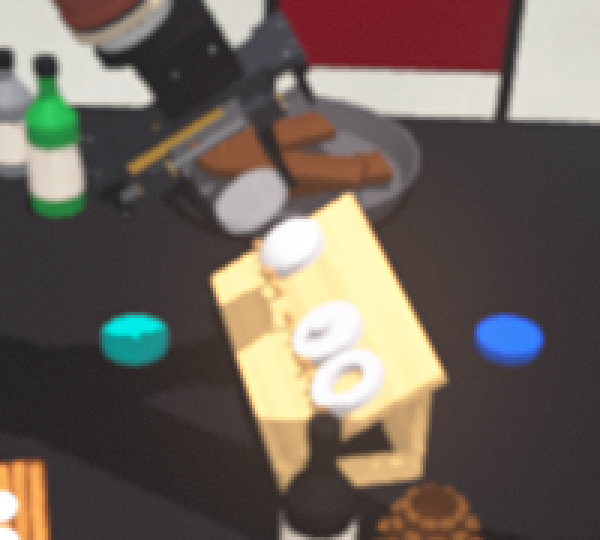

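>>> servo_tool(series=[[[0.609,0.125,-0.48],[-0.666,0.004,0.003],0.55],[[0.609,0.125,-0.48],[-0.666,0.004,0.003],0.55],[[0.609,0.125,-0.48],[-0.666,0.004,0.003],0.55],[[0.609,0.125,-0.48],[-0.666,0.004,0.003],0.55],[[0.609,0.125,-0.48],[-0.666,0.004,0.003],0.55]])

```text
clock: 7.23
tool_pos: [573.7, -135.9, 259.7]
ee_rot: [1.932, 2.476, 0.016]
contact_force: [0.9, -1.4, -0.5]
width: 0.679
gripper_force: 25.0
```

>>> servo_tool(series=[[[0.892,0.351,-0.025],[0,0,-0.356],0.55],[[0.892,0.351,-0.025],[0,0,-0.356],0.55],[[0.892,0.351,-0.025],[0,0,-0.356],0.55],[[0.892,0.351,-0.025],[0,0,-0.356],0.55],[[0.892,0.351,-0.025],[0,0,-0.356],0.55]])

```text
clock: 7.65
tool_pos: [597.1, 54.4, 259.9]
ee_rot: [-1.564, -2.716, 0.003]
contact_force: [0.1, 1.4, -1.2]
width: 0.679
gripper_force: 25.0
```

>>> servo_tool(series=[[[0.854,0.32,0.025],[0,0,-0.667],0.55],[[0.854,0.32,0.025],[0,0,-0.667],0.55],[[0.854,0.32,0.025],[0,0,-0.667],0.55],[[0.854,0.32,0.025],[0,0,-0.667],0.55],[[0.854,0.32,0.025],[0,0,-0.667],0.55]])

```text
clock: 8.07
tool_pos: [565.5, 236.0, 254.7]
ee_rot: [-0.792, -3.031, 0.0]
contact_force: [0.2, 1.1, -0.9]
width: 0.684
gripper_force: 25.0
```

```bash
python3 - <<'E'
from h import *
plan([(P(-35,0,130),RP(0)),(P(-35,0,57),RP(0)),(P(-35,0,48.5),RP(0))])
E
```

```text
at [565.5 236.  254.7] t 8.07 q [-0.78  0.27  0.38  1.56 -0.11  1.34  0.68] F [ 0.2  1.1 -0.9] w 0.684
[0.104, 0.076, 0.624] [-0.001, -0.011, -0.468] |127mm 21deg
[0.0, 0.0, 0.365] [0.0, 0.0, 0.0] |73mm 0deg
[0.0, 0.0, 0.042] [0.0, 0.0, 0.0] |8mm 0deg
```

>>> servo_tool(series=[[[0.104,0.076,0.3],[0,-0.01,-0.468],0.55],[[0.104,0.076,0.5],[0,-0.01,-0.468],0.55],[[0.104,0.076,0.624],[0,-0.01,-0.468],0.55],[[0.104,0.076,0.624],[0,-0.01,-0.468],0.55],[[0.104,0.076,0.624],[0,-0.01,-0.468],0.55]])

```text
clock: 8.48
tool_pos: [555.4, 251.6, 129.1]
ee_rot: [-0.254, -3.128, 0.009]
contact_force: [-0.9, 0.2, -0.4]
width: 0.683
gripper_force: 25.0
```

```bash
python3 - <<'E'
from h import *
plan([(P(-35,0,57),RP(0)),(P(-35,0,48.5),RP(0))])
E
```

```text
at [555.4 251.6 129.1] t 8.48 q [-0.75  0.35  0.31  1.72 -0.11  1.1   1.  ] F [-0.9  0.2 -0.4] w 0.683
[0.014, 0.041, 0.361] [-0.007, -0.003, -0.023] |73mm 1deg
[0.0, 0.0, 0.042] [0.0, 0.0, 0.0] |8mm 0deg
```

>>> servo_tool(series=[[[0.014,0.041,0.1],[-0.007,-0.003,-0.023],0.55],[[0.014,0.041,0.2],[-0.007,-0.003,-0.023],0.55],[[0.014,0.041,0.3],[-0.007,-0.003,-0.023],0.55],[[0.014,0.041,0.361],[-0.007,-0.003,-0.023],0.55],[[0.014,0.041,0.361],[-0.007,-0.003,-0.023],0.55]])

```text
clock: 8.9
tool_pos: [556.1, 260.8, 59.3]
ee_rot: [0.225, 3.13, 0.004]
contact_force: [-0.7, -0.2, -1.5]
width: 0.683
gripper_force: 25.0
```

>>> servo_tool(series=[[[0,0,0.01],[0,0,0],0.55],[[0,0,0.02],[0,0,0],0.55],[[0,0,0.03],[0,0,0],0.55],[[0,0,0.035],[0,0,0],0.55],[[0,0,0.035],[0,0,0],0.55]])

```text
clock: 9.32
tool_pos: [556.2, 262.0, 53.2]
ee_rot: [0.219, 3.128, 0.007]
contact_force: [0.4, -0.2, -1.4]
width: 0.68
gripper_force: 25.0
```

```bash
python3 - <<'E'
from h import *
f=grab('side'); cv2.imwrite('pics/a3.png',cv2.resize(f['pixels'][250:430,200:400,::-1],(600,540),interpolation=3))
plan([(P(-35,0,49),RP(0))])
E
```

```text
at [556.1 262.   53.1] t 9.37 q [-0.74  0.44  0.29  1.77 -0.15  0.95  1.04] F [-0.5 -0.3 -0.7] w 0.684
[0.01, -0.013, 0.02] [0.006, 0.006, 0.005] |5mm 0deg
```

View pics/a3.png

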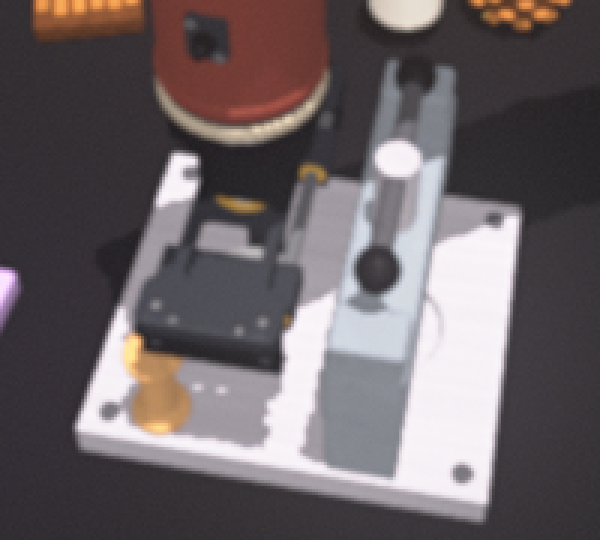

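>>> servo_tool(series=[[[0.01,-0.013,0.005],[0.006,0.006,0],0.55],[[0.01,-0.013,0.01],[0.006,0.006,0],0.55],[[0.01,-0.013,0.014],[0.006,0.006,0],0.55],[[0.01,-0.013,0.018],[0.006,0.006,0],0.55],[[0.01,-0.013,0.018],[0.006,0.006,0],0.55]])

```text
clock: 9.78
tool_pos: [553.6, 259.6, 48.9]
ee_rot: [-0.219, -3.134, 0.001]
contact_force: [-0.1, -0.8, -1.2]
width: 0.68
gripper_force: 25.0
```

```bash
python3 - <<'E'
from h import *
plan([(P(-35,0,49),RP(0))])
E
```

```text
at [553.6 259.6  48.9] t 9.78 q [-0.74  0.44  0.29  1.78 -0.15  0.94  1.04] F [-0.1 -0.8 -1.2] w 0.68
[-0.001, 0.001, -0.001] [-0.001, -0.0, 0.006] |0mm 0deg
```

>>> servo_tool(series=[[[0,0,0.002],[0,0,0],0.55],[[0,0,0.003],[0,0,0],0.55],[[0,0,0.003],[0,0,0],0.55],[[0,0,0.003],[0,0,0],0.69],[[0,0,0.003],[0,0,0],0.7]])

```text
clock: 10.2
tool_pos: [553.8, 259.6, 48.6]
ee_rot: [0.219, 3.134, -0.0]
contact_force: [0.3, -0.1, -0.4]
width: 0.695
gripper_force: 0.0
```

>>> servo_tool(series=[[[0,0,0],[0,0,0],0.74],[[0,0,0],[0,0,0],0.78],[[0,0,0],[0,0,0],0.8],[[0,0,0],[0,0,0],0.8],[[0,0,0],[0,0,0],0.8]])

```text
clock: 10.62
tool_pos: [553.7, 259.6, 48.5]
ee_rot: [0.219, 3.134, -0.0]
contact_force: [0.6, -0.7, -1.0]
width: 0.792
gripper_force: 0.0
```

>>> servo_tool(series=[[[0,0,-0.05],[0,0,0],0.8],[[0,0,-0.15],[0,0,0],0.8],[[0,0,-0.3],[0,0,0],0.8],[[0,0,-0.45],[0,0,0],0.6],[[0,0,-0.45],[0,0,0],0.3]])

```text
clock: 11.03
tool_pos: [556.7, 260.8, 145.6]
ee_rot: [0.22, 3.126, 0.008]
contact_force: [1.6, -0.5, 1.0]
width: 0.719
gripper_force: 0.0
```

>>> servo_tool(series=[[[-0.2,0,0],[0,0,0],0.18],[[-0.4,0,0],[0,0,0],0.18],[[-0.5,0,0],[0,0,0],0.18],[[-0.5,0,0],[0,0,0],0.18],[[-0.5,0,0],[0,0,0],0.18]])

```text
clock: 11.45
tool_pos: [653.5, 244.8, 138.5]
ee_rot: [0.222, 3.134, -0.001]
contact_force: [-0.5, 0.3, -0.4]
width: 0.358
gripper_force: 0.0
```

```bash
cat > disc.py <<'E'
from h import *
import sys
out=[]
for n in('side','top'):
    f=grab(n); W=world(f,np.ones((480,640),bool)).reshape(-1,3)
    W[:,2]+= 1.4 if n=='side' else -1.4
    d=W-PO; x=d@px; y=d@py
    lo,hi=(float(a) for a in sys.argv[1:3])
    zr=(float(a) for a in sys.argv[3:5]) if len(sys.argv)>3 else (31,38); a,b=zr
    k=(W[:,2]>a)&(W[:,2]<b)&(x>lo)&(x<hi)&(abs(y)<50)
    if k.sum()>3: print(n,k.sum(),'x %.1f..%.1f y %.1f..%.1f mean %.1f %.1f z %.1f'%(*np.percentile(x[k],[1,99]),*np.percentile(y[k],[1,99]),x[k].mean(),y[k].mean(),np.median(W[k,2])))
    out.append(cv2.resize(f['pixels'][250:430,200:400,::-1] if n=='side' else f['pixels'][150:300,140:290,::-1],(400,400),interpolation=3))
if len(sys.argv)>5: cv2.imwrite('pics/'+sys.argv[5],np.hstack(out))
E
python3 disc.py -80 20 31 38 d1.png; python3 -c "
from h import *
plan([(P(-82,0,85),RP(0)),(P(-82,0,85),RP(17))])"
```

```text
side 751 x -62.6..-7.0 y -28.9..27.3 mean -34.6 -1.5 z 33.9
at [651.9 246.1 138.6] t 11.55 q [-0.65  0.51  0.32  1.48 -0.17  1.18  1.12] F [-0.9  0.4 -0.4] w 0.267
[0.26, -0.002, 0.268] [-0.0, -0.001, 0.006] |75mm 0deg
[0.0, 0.0, 0.0] [0.0, 0.378, 0.0] |0mm 17deg
```

View pics/d1.png

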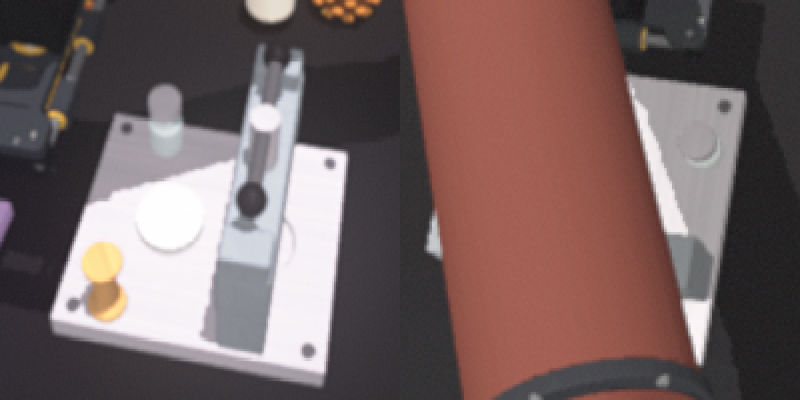

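```bash
cat >> h.py <<'E'
def T(c,th,L,y=0):
    t=np.radians(th); tip=P(c-9.5*np.cos(t),y,L+9.5*np.sin(t)); R=RP(th); return tip-25*R.as_matrix()[:,2],R
E
python3 -c "
from h import *
plan([T(-78,8,70,-1),T(-78,8,25,-1)])"
```

```text
at [651.9 246.1 138.6] t 11.55 q [-0.65  0.51  0.32  1.48 -0.17  1.18  1.12] F [-0.9  0.4 -0.4] w 0.267
[0.216, 0.003, 0.213] [-0.0, 0.177, 0.006] |61mm 8deg
[-0.031, 0.0, 0.223] [0.0, 0.0, 0.0] |45mm 0deg
```

>>> servo_tool(series=[[[0.1,0.003,0.1],[0,0.177,0.006],0.18],[[0.216,0.003,0.213],[0,0.177,0.006],0.18],[[0.216,0.003,0.213],[0,0.177,0.006],0.18],[[0.216,0.003,0.213],[0,0.177,0.006],0.18],[[0.216,0.003,0.213],[0,0.177,0.006],0.18]])

```text
clock: 11.97
tool_pos: [610.2, 253.0, 97.2]
ee_rot: [-0.215, -2.997, -0.016]
contact_force: [-0.2, 0.3, 0.8]
width: 0.185
gripper_force: 0.0
```

```bash
python3 -c "
from h import *
plan([T(-78,8,25,-1)])"
```

```text
at [610.2 253.   97.2] t 11.97 q [-0.63  0.56  0.29  1.5  -0.23  1.23  1.15] F [-0.2  0.3  0.8] w 0.185
[-0.027, -0.002, 0.229] [0.001, 0.003, 0.001] |46mm 0deg
```

>>> servo_tool(series=[[[-0.027,-0.002,0.06],[0,0.003,0],0.18],[[-0.027,-0.002,0.12],[0,0.003,0],0.18],[[-0.027,-0.002,0.18],[0,0.003,0],0.18],[[-0.027,-0.002,0.215],[0,0.003,0],0.18],[[-0.027,-0.002,0.229],[0,0.003,0],0.18]])

```text
clock: 12.38
tool_pos: [608.0, 251.7, 48.2]
ee_rot: [-0.216, -2.991, -0.013]
contact_force: [-4.5, -2.7, 15.0]
width: 0.182
gripper_force: 7.1
```

```bash
python3 disc.py -80 20; python3 -c "
from h import *
plan([T(-65,8,25,-1),T(-40,8,25,-1),T(-12,8,25,-1)])"
```

```text
side 770 x -67.8..-7.1 y -29.0..26.9 mean -35.1 -1.8 z 34.0
at [608.5 251.9  49.2] t 12.48 q [-0.62  0.6   0.28  1.53 -0.25  1.16  1.16] F [ 0.8 -0.3  0.5] w 0.181
[0.063, 0.005, -0.0] [-0.001, -0.003, -0.001] |13mm 0deg
[0.124, 0.0, 0.017] [0.0, 0.0, 0.0] |25mm 0deg
[0.139, -0.0, 0.019] [0.0, 0.0, 0.0] |28mm 0deg
```

>>> servo_tool(series=[[[0.03,0.005,0],[0,0,0],0.18],[[0.06,0.005,0],[0,0,0],0.18],[[0.09,0.005,0.003],[0,0,0],0.18],[[0.12,0.005,0.008],[0,0,0],0.18],[[0.14,0.005,0.01],[0,0,0],0.18]])

```text
clock: 12.9
tool_pos: [580.5, 257.4, 52.0]
ee_rot: [-0.216, -2.993, -0.015]
contact_force: [1.0, -1.4, 0.1]
width: 0.18
gripper_force: 0.2
```

```bash
python3 disc.py -60 22; python3 -c "
from h import *
plan([T(-30,8,25,-1),T(-12,8,25,-1)])"
```

```text
side 766 x -47.6..9.2 y -30.9..25.5 mean -18.7 -3.6 z 34.0
at [580.5 257.5  52. ] t 13.0 q [-0.65  0.56  0.28  1.6  -0.24  1.13  1.14] F [ 0.3  0.2 -1.5] w 0.182
[0.093, -0.003, 0.018] [-0.0, -0.003, 0.0] |19mm 0deg
[0.089, 0.0, 0.013] [0.0, 0.0, 0.0] |18mm 0deg
```

>>> servo_tool(series=[[[0.03,-0.008,0.01],[0,0,0],0.18],[[0.06,-0.013,0.018],[0,0,0],0.18],[[0.09,-0.013,0.02],[0,0,0],0.18],[[0.12,-0.013,0.023],[0,0,0],0.18],[[0.14,-0.013,0.025],[0,0,0],0.18]])

```text
clock: 13.42
tool_pos: [551.9, 258.7, 50.7]
ee_rot: [-0.216, -2.992, -0.014]
contact_force: [1.0, -0.7, -0.1]
width: 0.181
gripper_force: 0.2
```

```bash
python3 disc.py -40 22; python3 -c "
from h import *
plan([T(-12,12,25,1),T(0,17,26.5,1)])"
```

```text
side 422 x -18.8..13.2 y -27.4..28.2 mean -0.5 -0.8 z 34.2
at [551.9 259.   50.8] t 13.52 q [-0.68  0.51  0.27  1.67 -0.23  1.11  1.12] F [0.1 0.8 0.3] w 0.179
[0.034, 0.0, 0.002] [-0.001, 0.086, 0.0] |7mm 4deg
[0.051, 0.0, 0.002] [-0.0, 0.111, 0.0] |10mm 5deg
```

>>> servo_tool(series=[[[0.01,0,0],[0,0.03,0],0.18],[[0.02,0,0.001],[0,0.06,0],0.18],[[0.034,0,0.002],[0,0.086,0],0.18],[[0.05,0,0.004],[0,0.086,0],0.18],[[0.06,0,0.006],[0,0.086,0],0.18]])

```text
clock: 13.93
tool_pos: [541.1, 259.9, 50.9]
ee_rot: [-0.213, -2.925, -0.021]
contact_force: [-0.0, 0.2, -0.8]
width: 0.179
gripper_force: 0.2
```

```bash
python3 disc.py -40 22; python3 -c "
from h import *
plan([T(0,15,26,1),T(6,16.5,26.5,1)])"
```

```text
side 252 x -11.0..13.2 y -25.1..26.5 mean 4.0 -0.6 z 34.2
at [540.6 260.3  51.1] t 14.03 q [-0.65  0.53  0.26  1.65 -0.26  1.17  1.14] F [-0.9 -0.4 -0.9] w 0.178
[0.032, 0.002, -0.001] [-0.001, 0.067, -0.001] |6mm 3deg
[0.027, -0.0, 0.004] [-0.0, 0.033, -0.0] |5mm 2deg
```

>>> servo_tool(series=[[[0.01,0.002,0],[0,0.03,0],0.18],[[0.022,0.002,0],[0,0.06,0],0.18],[[0.032,0.002,0],[0,0.067,0],0.18],[[0.042,0.002,0.001],[0,0.08,0],0.18],[[0.05,0.002,0.003],[0,0.09,0],0.18]])

```text
clock: 14.45
tool_pos: [531.1, 262.1, 52.8]
ee_rot: [-0.207, -2.854, -0.028]
contact_force: [0.7, -0.4, 0.0]
width: 0.181
gripper_force: 0.2
```

```bash
python3 disc.py -40 22 25 38; python3 -c "
from h import *
print(readout.get_obs()['ee_rot'])
plan([T(6,16.5,26.5,1),T(10,17,27,1)])"
```

```text
side 111 x -6.5..13.5 y -31.8..18.9 mean 6.4 -3.7 z 35.5
[-0.20699335 -2.85428882 -0.0281285 ]
at [531.  262.   52.6] t 14.55 q [-0.63  0.56  0.25  1.62 -0.29  1.24  1.16] F [-0.1  0.3  0.4] w 0.18
[0.01, 0.0, 0.0] [-0.001, 0.01, -0.001] |2mm 0deg
[0.019, 0.0, 0.003] [0.0, 0.011, -0.0] |4mm 1deg
```

>>> servo_tool(series=[[[0.008,0,0],[0,0.005,0],0.18],[[0.015,0,0],[0,0.01,0],0.18],[[0.022,0,0.001],[0,0.015,0],0.18],[[0.03,0,0.002],[0,0.02,0],0.18],[[0.035,0,0.003],[0,0.021,0],0.18]])

```text
clock: 14.97
tool_pos: [524.2, 263.1, 54.1]
ee_rot: [-0.205, -2.838, -0.03]
contact_force: [0.1, 0.4, 0.6]
width: 0.183
gripper_force: 0.2
```

```bash
python3 disc.py -40 22 25 38 d2.png; python3 -c "
from h import *
plan([T(10,17,27,1),T(13,17,27,1),T(15,17,27,1)])"
```

```text
side 43 x -19.2..13.5 y -47.4..14.0 mean 7.2 -5.9 z 34.8
at [524.2 263.2  54.1] t 15.07 q [-0.63  0.56  0.25  1.62 -0.3   1.25  1.16] F [-0.8  0.2  0.2] w 0.181
[-0.006, -0.001, 0.0] [-0.001, 0.001, -0.001] |1mm 0deg
[0.014, -0.0, 0.004] [0.0, 0.0, 0.0] |3mm 0deg
[0.01, -0.0, 0.003] [0.0, 0.0, 0.0] |2mm 0deg
```

View pics/d2.png

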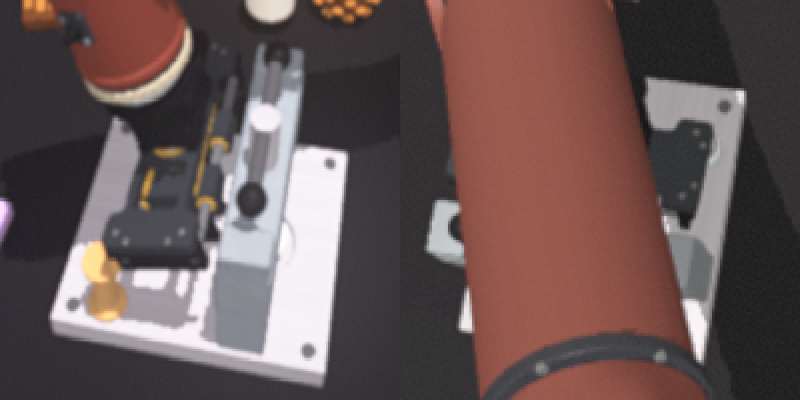

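>>> servo_tool(series=[[[0.004,0,0.001],[0,0,0],0.18],[[0.008,0,0.002],[0,0,0],0.18],[[0.012,0,0.003],[0,0,0],0.18],[[0.016,0,0.004],[0,0,0],0.18],[[0.016,0,0.004],[0,0,0],0.18]])

```text
clock: 15.48
tool_pos: [520.9, 263.7, 54.3]
ee_rot: [-0.205, -2.839, -0.03]
contact_force: [-0.2, -0.4, -0.0]
width: 0.18
gripper_force: 0.0
```

```bash
python3 disc.py 66 90 15 40; python3 -c "
from h import *
plan([T(14,17,27,1),T(16,17,27,1)])"
```

```text
side 655 x 66.2..89.8 y -48.8..48.9 mean 78.1 -2.4 z 22.2
at [521.  263.6  54.3] t 15.58 q [-0.63  0.55  0.25  1.63 -0.3   1.25  1.15] F [ 0.3  0.  -0.1] w 0.184
[-0.002, -0.001, 0.002] [-0.001, 0.001, -0.001] |1mm 0deg
[0.01, 0.0, 0.003] [0.0, 0.0, 0.0] |2mm 0deg
```

```bash
cat > s.py <<'E'
from h import *
f=grab('side'); W=world(f,np.ones((480,640),bool)); W[:,2]+=1.4
d=W-PO; x=d@px; y=d@py
for a in range(-20,90,4):
    k=(abs(y)<12)&(x>=a)&(x<a+4)&(W[:,2]<45)
    if k.sum()>2: print(a,k.sum(),np.percentile(W[k,2],[10,50,90]).round(1))
E
python3 s.py
```

```text
4 6 [21.2 27.3 34.1]
8 15 [20.9 23.  35.4]
12 4 [41.2 41.4 41.5]
64 13 [27.7 28.5 29.6]
68 30 [25.7 28.1 29.6]
72 30 [15.3 17.5 28.8]
76 27 [15.6 20.7 23.2]
80 27 [20.8 22.2 24.2]
84 28 [20.9 22.  23.6]
88 26 [21.1 22.5 23.7]
```

>>> servo_tool(series=[[[-0.05,0,-0.02],[0,0,0],0.18],[[-0.12,0,-0.05],[0,0,0],0.18],[[-0.2,0,-0.1],[0,0,0],0.18],[[-0.3,0,-0.25],[0,-0.3,0],0.18],[[-0.4,0,-0.4],[0,-0.37,0],0.18]])

```text
clock: 16.05
tool_pos: [621.4, 247.5, 105.5]
ee_rot: [-0.227, -3.089, 0.001]
contact_force: [-0.1, -0.1, 0.8]
width: 0.178
gripper_force: 0.0
```

>>> servo_tool(series=[[[-0.15,0,-0.1],[0,0,0],0.18],[[-0.3,0,-0.2],[0,0,0],0.18],[[-0.5,0,-0.3],[0,0,0],0.18],[[-0.5,0,-0.3],[0,0,0],0.18],[[-0.5,0,-0.3],[0,0,0],0.18]])

```text
clock: 16.47
tool_pos: [723.8, 232.9, 163.4]
ee_rot: [-0.227, -3.09, -0.003]
contact_force: [-0.3, -0.5, -0.5]
width: 0.177
gripper_force: 0.0
```

```bash
python3 s.py; python3 disc.py 0 22 24 40 d3.png
```

```text
-20 30 [21.  21.9 23.7]
-16 23 [20.2 22.  23.1]
-12 27 [20.4 22.2 23.7]
-8 26 [21.  22.  22.9]
-4 25 [20.8 22.2 24. ]
0 26 [19.9 21.7 22.8]
4 24 [20.4 21.6 23.5]
8 27 [20.3 22.  23.4]
64 13 [26.1 27.3 28.7]
68 30 [22.1 27.6 29.2]
72 28 [15.1 17.4 27.6]
76 26 [15.7 21.  23. ]
80 25 [20.8 22.5 23.3]
84 25 [20.3 21.9 24.4]
88 25 [20.4 21.8 23.4]
side 21 x 1.0..12.7 y -48.8..47.1 mean 7.7 -3.8 z 24.4
```

View pics/d3.png

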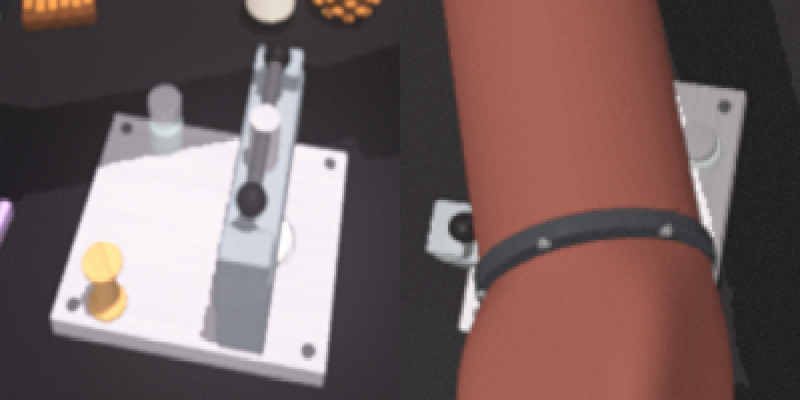

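>>> servo_tool(series=[[[0,-0.2,-0.25],[0,0,0],0.18],[[0,-0.4,-0.45],[0,0,0],0.18],[[0,-0.6,-0.45],[0,0,0],0.18],[[0,-0.8,-0.45],[0,0,0],0.18],[[0,-0.95,-0.45],[0,0,0],0.18]])

```text
clock: 17.03
tool_pos: [699.3, 59.9, 253.3]
ee_rot: [-0.22, -3.089, -0.006]
contact_force: [0.9, -0.1, -0.4]
width: 0.182
gripper_force: 0.0
```

>>> servo_tool(series=[[[0,-0.2,0],[0,0,0.3],0.18],[[0,-0.4,0],[0,0,0.3],0.18],[[0,-0.6,0],[0,0,0.3],0.18],[[0,-0.6,0],[0,0,0.3],0.18],[[0,-0.6,0],[0,0,0.3],0.18]])

```text
clock: 17.45
tool_pos: [681.4, -61.5, 251.7]
ee_rot: [-0.591, -3.038, 0.005]
contact_force: [0.2, 1.8, 0.1]
width: 0.179
gripper_force: 0.0
```

```bash
cat > t.py <<'E'
from h import *
Z=[]
for i in range(6):
    f=grab('top'); W=world(f,np.ones((480,640),bool)); d=W-PO; Z.append(np.c_[d@px,d@py,W[:,2]])
Z=np.vstack(Z)
pl=(abs(Z[:,0]-95)<12)&(abs(Z[:,1])<60)&(abs(Z[:,2]-23)<6); z0=np.median(Z[pl,2]); print('plate',z0)
for a in range(48,90,2):
    k=(abs(Z[:,1])<8)&(Z[:,0]>=a)&(Z[:,0]<a+2)&(Z[:,2]<60)
    if k.sum()>2: print(a,k.sum(),(np.percentile(Z[k,2],[10,50,90])-z0+22).round(1))
k=(Z[:,2]-z0>3.5)&(Z[:,2]-z0<9)&(Z[:,0]>55)&(np.hypot(Z[:,0]-45,Z[:,1])<27)
A=np.c_[Z[k,0]-65,Z[k,1],np.ones(k.sum())]; s=np.linalg.lstsq(A,Z[k,2]-z0+22,rcond=None)[0]; print('slope deg',np.degrees(s[:2]).round(2),'z@65',s[2].round(2),k.sum())
save(f,'t3.png'); im=cv2.resize(f['pixels'][170:290,150:280,::-1],(650,600),interpolation=3); cv2.imwrite('pics/t3c.png',im)
E
python3 t.py
```

```text
plate 23.384849898070456
62 8 [26.2 28.1 29. ]
64 46 [25.5 27.7 30.5]
66 37 [26.  28.6 31.4]
68 39 [25.6 28.2 30. ]
70 42 [25.8 28.3 30.9]
72 50 [14.3 18.4 27.1]
74 40 [13.8 15.6 17.8]
76 34 [15.2 19.7 23.1]
78 40 [18.7 21.2 24.9]
80 40 [20.  22.4 24.1]
82 37 [19.6 21.9 25.9]
84 43 [19.  22.  24.1]
86 40 [18.4 22.  24.6]
88 39 [19.2 21.9 25.2]
slope deg [ 4.73 -0.08] z@65 28.13 245
```

View pics/t3c.png

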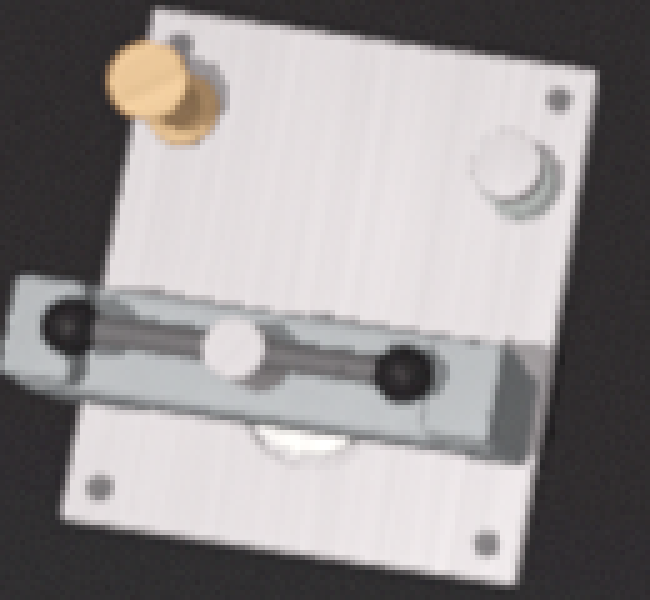

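```bash
python3 - <<'E'
from h import *
for n,N in(('top',35),('side',35)):
    Z=[]
    for i in range(N):
        f=grab(n); W=world(f,np.ones((480,640),bool)); d=W-PO; Z.append(np.c_[d@px,d@py,W[:,2]])
    Z=np.vstack(Z)
    pl=(abs(Z[:,0]-95)<12)&(abs(Z[:,1])<60)&(abs(Z[:,2]-22)<7); A=np.c_[Z[pl,:2],np.ones(pl.sum())]; c=np.linalg.lstsq(A,Z[pl,2],rcond=None)[0]
    z=Z[:,2]-np.c_[Z[:,:2],np.ones(len(Z))]@c+22
    k=(abs(z-28)<6)&(Z[:,0]>62)&(np.hypot(Z[:,0]-43,Z[:,1])<27)
    A=np.c_[Z[k,0]-65,Z[k,1],np.ones(k.sum())]; s=np.linalg.lstsq(A,z[k],rcond=None)[0]
    sd=np.std(z[k]-A@s)*np.sqrt(np.diag(np.linalg.inv(A.T@A)))
    print(n,k.sum(),'slope',np.degrees(s[:2]).round(2),'+-',np.degrees(sd[:2]).round(2),'z',s[2].round(2),'xstd',Z[k,0].std())
    for a in np.arange(60,76,1):
        k=(abs(Z[:,1])<5)&(Z[:,0]>=a)&(Z[:,0]<a+1)&(z<60)
        if k.sum()>2: print(a,k.sum(),np.median(z[k]).round(1),end='; ')
    print()
E
```

```text
top 1119 slope [ 8.74 -0.5 ] +- [2.23 0.43] z 27.68 xstd 1.625940609565615
63 55 27.3; 64 93 28.4; 65 40 27.5; 66 102 27.8; 67 51 27.5; 68 107 28.2; 69 48 28.0; 70 96 27.3; 71 65 28.5; 72 117 24.9; 73 57 14.0; 74 100 15.9; 75 27 14.1; 
side 815 slope [-2.05  0.17] +- [2.05 0.35] z 28.02 xstd 1.1567422725935805
66 125 27.9; 67 73 27.9; 68 104 27.9; 69 99 27.7; 70 76 27.9; 71 133 27.9; 72 84 27.9; 73 177 26.7; 74 112 15.6; 75 94 16.1;
```

```bash
python3 -c "
from plant import close_job
print(close_job())"
```

```text
the job is handed in; nothing more can be done
None
```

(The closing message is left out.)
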